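# Slide the part-used tooth strip home in the stock tray

### The job

Put the part-used denture-tooth strip away in its tray without picking it up. With a fingertip or the outside of the fingers, push it flat and square against the tray's long back wall (the one farther from the robot) while it is still out on the open floor, then slide it along that wall into the corner slot at the ribbed end (the robot's left), fully home against the end wall. Never lift or tip the strip, leave the two stored strips, the stone cast and the jar where they are, and finish with the fingers clear.

Things in the scene. Friction and masses are not known exactly. Their poses are not given: they have to be found in the camera images.
- tray: Shallow wooden stock tray, white floor, fixed to the bench, 180 mm (its x) by 310 mm (its y). Origin: centre of its underside, on the bench. +x points to the long back wall (away from the robot), +y to the left end wall with the slots, z up. Floor surface at z = 3 mm; wall tops at z = 10 mm. Inner faces: back and front walls x = +85, -85 mm; left and right end walls y = +150, -150 mm.
- slot_mouth (a point): Centre of the corner slot's mouth on the tray floor: tray x = +72.5, y = +102, z = +3 mm; axes as the tray's. Five 4 mm ribs, tops at tray z = 10 mm, run 48 mm from the left end wall towards -y, parallel to the back wall; they make six slots 25 mm wide, 29 mm apart. Only the 4th and 6th from the back wall hold strips. The rest of the tray is open flat floor.
- corner_home (a point): Where the strip's origin lies when the strip is home in the corner slot, touching back wall and end wall: tray x = +74, y = +114, z = +3 mm. Axes as the tray's. At home the strip's last 24 mm stick out beyond the rib.
- strip: Part-used tooth strip: grey plastic carrier 22 (its x) x 72 (its y) x 10 mm high, pink wax on top, 20 to 45 g, loose on the open floor, askew by up to 0.5 rad. Origin: centre of its underside, y along its length. Three ivory teeth, tops 15 mm above the underside, at its y = +27, +16, +5 mm, the half towards the slots; the other half is flat bare wax. Slides easily (friction about 0.3 to 0.4).
- stored_a: Bystander: full tooth strip, same carrier with six teeth, loose in the fourth slot from the back wall (slot centre tray x = -14.5 mm). Origin and axes as for the strip.
- stored_b: Bystander: full tooth strip, same carrier with six teeth, loose in the sixth slot, beside the front wall (slot centre tray x = -72.5 mm). Origin and axes as for the strip.
- cast: Bystander: yellow stone cast of a jaw, about 64 by 70 mm and 36 mm high, loose on the bench beyond one end of the tray. Origin: near the centre of its underside.
- jar: Bystander: amber glass jar with a white lid, 54 mm across and 62 mm high, loose on the bench beyond the other end of the tray. Origin: centre of its underside.

How it is judged (in metres and radians):
On the way, in this order (a step that is already met when the one before it is completed fails the run):
1. the strip lies flat and square against the back wall, still out on the open floor, short of the slot (x of strip in the frame of corner_home above -0.003 m and y of strip in the frame of corner_home below -0.055 m and angle between the y axis of strip and the y axis of tray, either way round below 0.07 rad and height (world z) of strip below 0.006 m), for 0.1 s.
2. the strip enters the corner slot along the back wall, on the tray floor (y of strip in the frame of corner_home between -0.045 and 0.003 m and x of strip in the frame of corner_home above -0.0045 m and angle between the y axis of strip and the y axis of tray, either way round below 0.1 rad and height (world z) of strip below 0.006 m).
At the end, for the whole second after the job is handed in: The strip lies flat in the corner slot, its end within 3 mm of the end wall and its side within 4.5 mm of the back wall (anywhere in the slot's width), square within 0.08 rad, at rest; the stored strips are within 8 mm, the cast and the jar within 15 mm of where they were (y of strip in the frame of corner_home between -0.003 and 0.003 m and x of strip in the frame of corner_home between -0.0045 and 0.003 m and angle between the y axis of strip and the y axis of tray, either way round below 0.08 rad and height (world z) of strip below 0.0055 m and angle between strip's own z axis and vertical below 0.1 rad and linear speed of strip below 0.01 m/s and distance of each of stored_a, stored_b from where it was at the start of the episode below 0.008 m and distance of each of cast, jar from where it was at the start of the episode below 0.015 m); the robot touches nothing.
It fails at once if the strip is lifted off the tray floor or tipped (height (world z) of strip above 0.01 m or angle between strip's own z axis and vertical above 0.4 rad).
It fails at once if a stored strip is disturbed (distance of any of stored_a, stored_b from where it was at the start of the episode above 0.008 m).
It fails at once if the cast or the jar is disturbed (distance of any of cast, jar from where it was at the start of the episode above 0.015 m).
It also fails if it takes over 56 s, if anything falls off the work surface, if the arm or the gripper's body presses on something with over 40 N, if the wrist force passes 120 N, or if a joint passes its speed limit or range.

### The arm

A 6-joint arm with a two-finger parallel gripper is mounted at the origin on the work surface. World frame = base frame: x ahead of the robot, y to its left, z up, the work surface at z = 0. Lengths are in m, angles in degrees, forces in N, time in s.
With the tool pointing down it reaches from about 0.375 to 0.9 m from the base axis. Payload 3.1 kg.
Tool frame: the origin (TCP) lies on the centre line of the jaws, within the pads' length; the fingertips stand 25 mm ahead of it and the grasp point (between the pads) lies 6 mm ahead of it; z points along the fingers, y is the line along which they close (so a half turn about z gives the same grasp; the last joint's range is limited). The gripper opens to 87 mm and grips with 3 to 60 N. Pads are 19 mm wide; open, the fingers measure 117 mm over their backs; the gripper's body (75 mm by 190 mm) begins 51 mm behind the grasp point.
Start: joints at [54.517, 30.224, 82.088, -0, 67.689, -10.227], TCP at [0.267, 0.565, 0.248] pointing down, gripper open.
Joint ranges: [-176.69, 176.69], [-43.24, 126.21], [12.49, 139.97], [-82, 262], [0, 151.66], [-163.58, 163.58]. Speed limits (degrees/s): [159.86, 159.86, 180, 180, 180, 180].

### API

Orientations are given as a 3x3 rotation matrix whose columns are the frame's x, y, z axes.
In Python, from rig import bot, cams, models gives the robot as it stands. The module is installed in compiled form; this text tells all that it offers.
- The arm moves only by the shell command python3 -m handwheel 'ROWS' [OPENING]. ROWS is JSON, a list of rows, each a list of 6 numbers: the shift along the world's x, y, z each as a share of 1 m, from -1 to 1, then the turn, a rotation vector about the world's x, y, z each as a share of 2 rad, from -1 to 1. In form: [[dx, dy, dz, wx, wy, wz], ...]. A call has exactly 8 rows; each row is the pose to reach, as a shift and turn from the pose commanded when the call began; what a row does not reach only later rows make up. A row lasts 1/12 s, in which the tool goes at most 41.7 mm and 7.16 degrees, less where a joint would pass 70% of its speed; a pose out of reach is approached as far as the arm can. A call with a number of a shift or a turn outside -1 to 1 is refused whole. A call with a gripper value outside its range is refused whole. OPENING is the opening, from -1 (shut) to 1 (fully open), so that 0 is half open, set as the call begins (- or left out, the last holds). The fingers move at their own pace and stop on an object; the grip force is fixed at half the most. Time passes only in rows, so rows that repeat a pose let the fingers close, or fill a call up. It gives the time, the measured TCP pose, the force, the opening and the grip force at its end, in the units of the state.
- bot.read_state(): the state, without advancing time (a new reading comes with each control period).
- cams.capture(name): name is "side" or "top" or "wrist"; returns (picture, depth): 400x640x3 uint8, blue, green, red; 400x640 float32, m along the optical axis (not along the pixel's ray), 0 where there is no reading.
- cams.calibration(name): a dict with "mtx" (3x3 intrinsics, pixels), "R" (3x3) and "t" (3): a world point X has camera coordinates R X + t; the wrist camera has in their place "tool_from_camera" (4x4, takes a point from camera to tool coordinates, whose origin is the TCP and whose axes are the flange's). Camera axes: x right, y down, z forward; pixel columns grow to the right and rows downward; lengths in m; the calibration is good to about 2 mm. A picture is of the moment at which its call begins: read the wrist's pose just before it. calibration takes no time and is no camera call.
- bot.hand_in(): hands the job in; it is judged then, once.
Trained networks look in the newest picture that a camera, given by its name, has taken for a name from the list of things; names that differ only in an ending like _2 or _b are one class to them, and where a whole thing is asked for, a point or a joint stands for the part that bears it (a point fixed in the world has none). Each returns a list of dicts, best first, with "conf" (0 to 1); they miss things now and then, are a little off and sometimes report something else, mostly with a low value. They report only what shows in the picture. A call takes as long as a camera call.
- models.spot_in(query, camera): "position" ([column, row] in pixels, amid what is visible of it).
- models.tip_of(query, camera): "position" ([column, row] in pixels: a listed point, or the origin of a listed thing).
The state is a dict: "time_s": time; "joint_positions": joint angles; "qvel": joint speeds; "tau": joint torques, N m; "position": TCP position; "tcp_rot": TCP orientation; "force": force on the tool from outside, world axes, zero at the start; "moment": the same for the moment, N m; "opening": opening from 0.0 (shut) to 1.0 (fully open); "grasp_force": force on a finger pad.
Only numpy, scipy, OpenCV 4.12 (cv2) and the standard library are available. Lean on these libraries where they do the work, as an engineer would, in place of code of your own. Each camera call takes 0.05 s, during which the arm holds its last target. There are 200 camera calls.

## Working session

There is one attempt and no reset: what is moved stays moved. The work goes in short steps, Python scripts to look and compute and a shell command to move; the robot and the scene stay as the last step left them, time stands still between calls to the robot, and variables do not carry over. Pictures are saved under pics/ and viewed, at most 10 in all, crops included, and the job is handed in when it is done.

```bash
mkdir -p pics; python3 - <<'E'
from rig import bot,cams,models
import cv2,numpy as np
s=bot.read_state();print(s['time_s'],s['position'],np.round(s['tcp_rot'],3).tolist(),s['opening'])
for c in ['top','side']:
    p,d=cams.capture(c);cv2.imwrite(f'pics/{c}0.png',p);np.save(f'{c}_d.npy',d)
    k=cams.calibration(c);print(c,np.round(k['mtx'],1).tolist(),np.round(k['R'],3).tolist(),np.round(k['t'],3).tolist())
E
```

```text
0.0 [0.266237   0.5647165  0.24657152] [[-0.904, 0.427, -0.001], [0.427, 0.904, -0.002], [0.0, -0.002, -1.0]] 1.0001976339919652
top [[457.6, 0.0, 318.8], [0.0, 457.6, 203.6], [0.0, 0.0, 1.0]] [[-0.01, -1.0, 0.005], [-0.986, 0.009, -0.164], [0.164, -0.007, -0.986]] [0.047, 0.515, 1.052]
side [[403.0, 0.0, 317.4], [0.0, 403.0, 195.4], [0.0, 0.0, 1.0]] [[0.998, -0.06, 0.0], [-0.047, -0.783, -0.621], [0.037, 0.619, -0.784]] [-0.507, 0.077, 0.979]
```

View pics/top0.png

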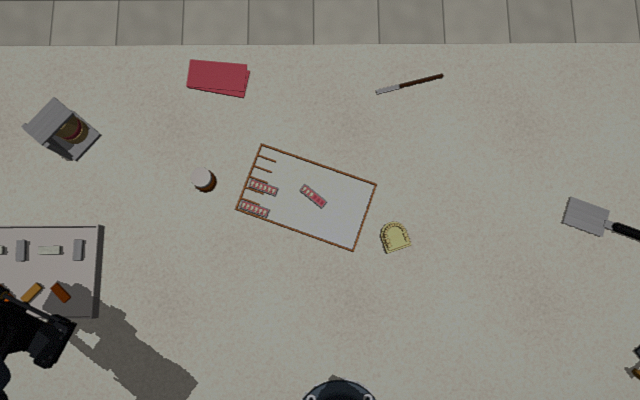

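The top view shows the tray with corners near (262,146), (376,184), (354,250) and (236,209). The strip is near (313,196), the jar at (205,181) and the cast at (395,237). I'll look closer.

```bash
cat > h.py <<'E'
import numpy as np,cv2
from rig import bot,cams,models
def ray(c,uv,z):
    k=cams.calibration(c);R,t=np.array(k['R']),np.array(k['t'])
    d=R.T@np.linalg.inv(k['mtx'])@np.array([*uv,1.]);o=-R.T@t
    return o+d*(z-o[2])/d[2]
def proj(c,X):
    k=cams.calibration(c);q=np.array(k['mtx'])@(np.array(k['R'])@X+np.array(k['t']));return q[:2]/q[2]
E
python3 - <<'E'
from h import *
p=cv2.imread('pics/top0.png')
c=p[130:265,190:420];cv2.imwrite('pics/topc.png',cv2.resize(c,None,fx=3.4,fy=3.4,interpolation=cv2.INTER_CUBIC))
# wall outer corners via brown mask hull
m=cv2.inRange(cv2.cvtColor(p,cv2.COLOR_BGR2HSV),(3,90,40),(18,255,200));m[:,:232]=0;m[:,378:]=0;m[:135]=0;m[260:]=0
pts=cv2.findNonZero(m)[:,0];print(len(pts),pts.min(0),pts.max(0))
W=np.array([ray('top',q,.01)[:2] for q in pts])
r=cv2.minAreaRect(W.astype(np.float32)*1000);print(r);print(cv2.boxPoints(r))
E
```

```text
885 [236 144] [376 251]
((539.9769897460938, 73.61122131347656), (308.4167785644531, 179.510986328125), 69.65543365478516)
[[ 402.2077    -39.772614]
 [ 570.52057  -102.18231 ]
 [ 677.7463    186.99506 ]
 [ 509.4334    249.40475 ]]
```

View pics/topc.png

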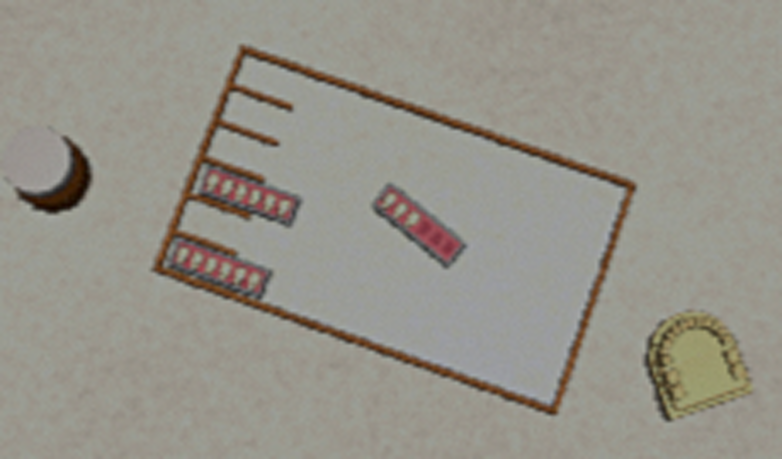

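View pics/side0.png

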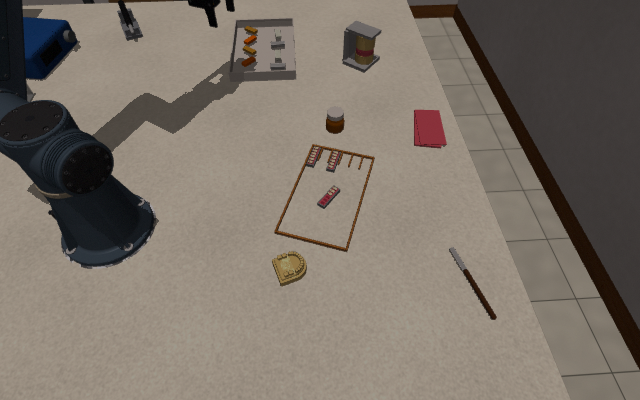

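```bash
cat >> h.py <<'E'
C=np.array([.540,.0736]);YW=np.radians(69.65)-np.pi/2
TR=np.array([[np.cos(YW),-np.sin(YW)],[np.sin(YW),np.cos(YW)]])
def tray(X): return (TR.T@(np.asarray(X)[:2]-C))*1000
def world(t): return C+TR@(np.asarray(t)/1000)
def strip(p,roi,z=.013):
    hsv=cv2.cvtColor(p,cv2.COLOR_BGR2HSV);m=((hsv[...,1]>70)&((hsv[...,0]>165)|(hsv[...,0]<3))).astype(np.uint8)
    x0,y0,x1,y1=roi;mm=np.zeros_like(m);mm[y0:y1,x0:x1]=m[y0:y1,x0:x1];return mm
E
python3 - <<'E'
from h import *
p=cv2.imread('pics/top0.png')
q=np.array([(375,208),(392,184),(466,246),(448,268)])/3.4+[190,130]-.35
w=np.array([tray(ray('top',a,.013)) for a in q]);print(w.round(1),w.mean(0))
print(np.linalg.norm(w-np.roll(w,1,0),axis=1))
r=cv2.minAreaRect(w.astype(np.float32));print(r)
L=(w[0]+w[1])/2-(w[2]+w[3])/2;print(np.arctan2(-L[0],L[1]))
for n in ['stored_a']:print([ (tray(ray('top',a,.013)).round(1)) for a in np.array([(205,165),(298,197),(290,225)])/3.4+[190,130]-.35])
s=bot.read_state();print('tcp tray',tray(s['position']))
for t in [(20,5),(20,10),(20,15)]:print(t,world(t))
E
```

```text
[[  7.   18. ]
 [ 27.9  12.5]
 [  3.  -53.5]
 [-16.6 -46.7]] [  5.32855153 -17.44145877]
[68.86863734 21.61151033 70.5575233  20.7229553 ]
((5.660656929016113, -17.114185333251953), (70.83367919921875, 21.521989822387695), 70.0127182006836)
-0.35458845530275485
[array([ -5. , 145.5]), array([-4.3, 73.4]), array([-25.7,  71.6])]
tcp tray [-427.48361866  365.31074407]
(20, 5) [0.56049049 0.07133285]
(20, 10) [0.56222926 0.07602078]
(20, 15) [0.56396803 0.08070871]
```

```bash
python3 -m handwheel '[[0.016,-0.035,0,0,0,0.02],[0.032,-0.07,0,0,0,0.043],[0.048,-0.105,0,0,0,0.043],[0.064,-0.14,0,0,0,0.043],[0.08,-0.175,0,0,0,0.043],[0.096,-0.21,0,0,0,0.043],[0.112,-0.245,0,0,0,0.043],[0.125,-0.274,0,0,0,0.043]]' -0.31
python3 -m handwheel '[[0.016,-0.035,0,0,0,0],[0.032,-0.07,0,0,0,0],[0.048,-0.105,-0.01,0,0,0],[0.064,-0.14,-0.03,0,0,0],[0.08,-0.175,-0.06,0,0,0],[0.095,-0.207,-0.09,0,0,0],[0.1,-0.219,-0.12,0,0,0],[0.1,-0.219,-0.14,0,0,0]]'
python3 - <<'E'
from h import *
s=bot.read_state();print(tray(s['position']),s['position'],s['force'],s['opening'],np.degrees(np.arctan2(s['tcp_rot'][1][1],s['tcp_rot'][0][1])))
p,d=cams.capture('wrist');cv2.imwrite('pics/w1.png',p)
E
```

```text
time_s: 0.77
position: [0.392, 0.2889, 0.2473]
tcp_rot: [[-0.938, 0.348, -0.0], [0.348, 0.938, -0.001], [0.0, -0.001, -1.0]]
force: [0.7, -0.9, 0.4]
opening: 0.476
grasp_force: 0.0
time_s: 1.43
position: [0.4936, 0.0686, 0.1053]
tcp_rot: [[-0.936, 0.351, 0.001], [0.351, 0.936, -0.001], [-0.001, -0.0, -1.0]]
force: [-0.0, 0.8, -1.0]
opening: 0.344
grasp_force: 0.0
[-41.79217424 -20.80206742] [0.49358225 0.06862967 0.10529853] [-0.00340977  0.81486925 -0.97560431] 0.3444332351527968 69.42955692626312
```

View pics/w1.png

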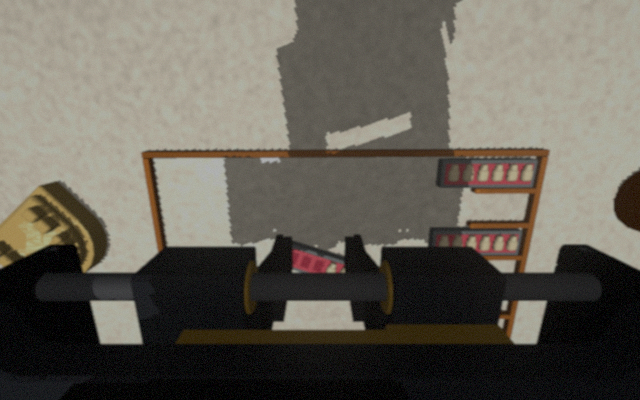

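The wrist view, looking back towards the robot, shows the front wall at row 152. It is level to about 0.4°, so the tool is square to the tray. The strip's bare half is near (318,262) between the fingertips in the image, with the fingers on the robot side of it. Next I descend and push.

```bash
python3 -m handwheel '[[-0.003,0.001,-0.02,0,0,0],[-0.003,0.001,-0.04,0,0,0],[-0.003,0.001,-0.055,0,0,0],[-0.003,0.001,-0.065,0,0,0],[-0.003,0.001,-0.07,0,0,0],[-0.003,0.001,-0.073,0,0,0],[-0.003,0.001,-0.073,0,0,0],[-0.003,0.001,-0.073,0,0,0]]'
python3 - <<'E'
from h import *
s=bot.read_state();print(tray(s['position']),s['position'],s['force'],s['opening'])
E
```

```text
time_s: 2.15
position: [0.4891, 0.0734, 0.0352]
tcp_rot: [[-0.938, 0.347, 0.001], [0.347, 0.938, -0.0], [-0.001, 0.0, -1.0]]
force: [0.3, -0.0, -0.5]
opening: 0.347
grasp_force: 0.0
[-47.69836584 -17.90073129] [0.48905364 0.07340382 0.03519286] [ 0.25798577 -0.04376106 -0.4872762 ] 0.3473650311380156
```

```bash
python3 -m handwheel '[[0,0,-0.004,0,0,0],[0.005,-0.002,-0.004,0,0,0],[0.010,-0.0037,-0.004,0,0,0],[0.015,-0.0055,-0.004,0,0,0],[0.020,-0.0074,-0.004,0,0,0],[0.025,-0.0093,-0.004,0,0,0],[0.030,-0.011,-0.004,0,0,0],[0.035,-0.013,-0.004,0,0,0]]'
python3 -m handwheel '[[0.004,-0.0015,0,0,0,0],[0.008,-0.003,0,0,0,0],[0.012,-0.0045,0,0,0,0],[0.016,-0.006,0,0,0,0],[0.020,-0.0074,0,0,0,0],[0.024,-0.0089,0,0,0,0],[0.028,-0.0104,0,0,0,0],[0.032,-0.0119,0,0,0,0]]'
python3 - <<'E'
from h import *
s=bot.read_state();print(tray(s['position']),s['position'],s['force'],s['opening'])
p,d=cams.capture('top');cv2.imwrite('pics/t2.png',p)
cv2.imwrite('pics/t2c.png',cv2.resize(p[130:265,190:420],None,fx=3.4,fy=3.4,interpolation=cv2.INTER_CUBIC))
E
```

```text
time_s: 2.82
position: [0.5242, 0.06, 0.0306]
tcp_rot: [[-0.938, 0.348, 0.0], [0.348, 0.938, -0.0], [-0.0, 0.0, -1.0]]
force: [-0.3, -0.3, 0.0]
opening: 0.347
grasp_force: 0.0
time_s: 3.48
position: [0.556, 0.0482, 0.0305]
tcp_rot: [[-0.938, 0.347, -0.0], [0.347, 0.938, 0.0], [0.0, 0.0, -1.0]]
force: [-0.8, 0.2, 0.2]
opening: 0.344
grasp_force: 0.0
[ 23.81748521 -18.23333534] [0.55599022 0.04822206 0.03053323] [-0.79819204  0.16854355  0.24806043] 0.34354938713677824
```

View pics/t2c.png

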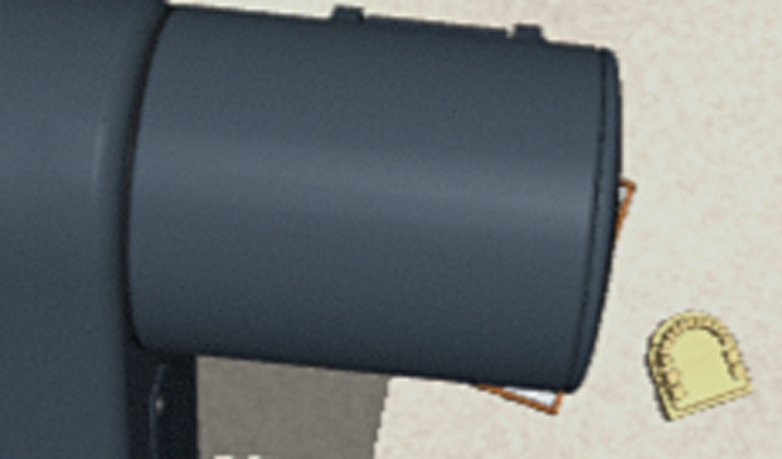

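The arm hides the strip from the top camera, so I continue by force and distance.

```bash
python3 -m handwheel '[[0.003,-0.0011,0,0,0,0],[0.006,-0.0022,0,0,0,0],[0.009,-0.0033,0,0,0,0],[0.012,-0.0045,0,0,0,0],[0.015,-0.0056,0,0,0,0],[0.018,-0.0067,0,0,0,0],[0.021,-0.0078,0,0,0,0],[0.023,-0.0085,0,0,0,0]]'
python3 -m handwheel '[[0.0005,-0.0002,0,0,0,0],[0.001,-0.0004,0,0,0,0],[0.0015,-0.0006,0,0,0,0],[0.002,-0.0007,0,0,0,0],[0.0025,-0.0009,0,0,0,0],[0.003,-0.0011,0,0,0,0],[0.003,-0.0011,0,0,0,0],[0.003,-0.0011,0,0,0,0]]'
python3 - <<'E'
from h import *
s=bot.read_state();print(tray(s['position']),s['position'],s['force'],s['opening'])
p,d=cams.capture('side');cv2.imwrite('pics/s2.png',cv2.resize(p[130:265,250:400],None,fx=4,fy=4,interpolation=cv2.INTER_CUBIC))
E
```

```text
time_s: 4.2
position: [0.5792, 0.0397, 0.0306]
tcp_rot: [[-0.938, 0.347, 0.0], [0.347, 0.938, -0.0], [-0.0, 0.0, -1.0]]
force: [-0.0, 0.2, 0.3]
opening: 0.344
grasp_force: 0.1
time_s: 4.87
position: [0.5808, 0.039, 0.0305]
tcp_rot: [[-0.938, 0.347, -0.002], [0.347, 0.938, 0.0], [0.002, -0.0, -1.0]]
force: [-2.5, 0.5, 1.2]
opening: 0.346
grasp_force: 1.1
[ 50.27670712 -18.21425922] [0.58080465 0.03903864 0.03045102] [-2.52863567  0.47475831  1.16959984] 0.34622947058440134
```

View pics/s2.png

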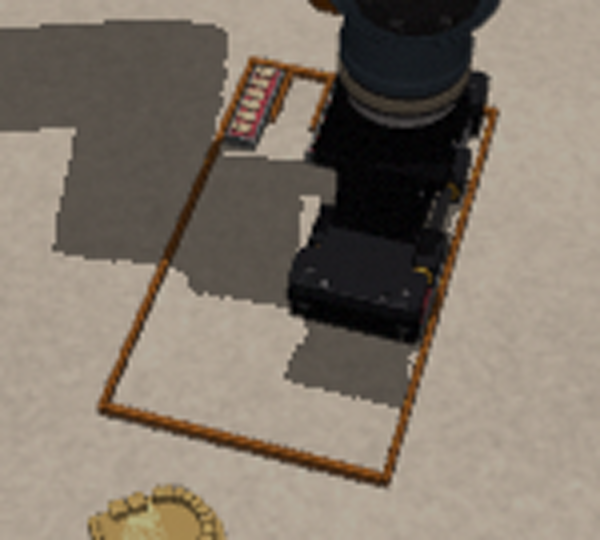

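The view is mostly blocked, but force has built up and the tool has stalled at tray x ≈ 50, which fits the strip being against the wall. I'll press a bit more to square it.

```bash
python3 -m handwheel '[[0.0005,-0.0002,0,0,0,0],[0.001,-0.0004,0,0,0,0],[0.0015,-0.0006,0,0,0,0],[0.002,-0.0007,0,0,0,0],[0.0025,-0.0009,0,0,0,0],[0.003,-0.0011,0,0,0,0],[0.003,-0.0011,0,0,0,0],[0.003,-0.0011,0,0,0,0]]'
python3 - <<'E'
from h import *
s=bot.read_state();print(tray(s['position']),s['position'],s['force'],s['moment'])
E
```

```text
time_s: 5.58
position: [0.581, 0.0388, 0.0302]
tcp_rot: [[-0.938, 0.347, -0.008], [0.347, 0.938, 0.002], [0.008, -0.001, -1.0]]
force: [-5.8, 4.2, 4.7]
opening: 0.344
grasp_force: 3.9
[ 50.5193692  -18.34072899] [0.58098818 0.03883568 0.03018931] [-5.78140393  4.21204186  4.73811756] [0.697831   1.17912974 0.06317819]
```

```bash
python3 -m handwheel '[[-0.009,0.0035,0,0,0,0],[-0.028,0.0104,0,0,0,0],[-0.0375,0.0139,0.02,0,0,0],[-0.0375,0.0139,0.05,0,0,0],[-0.05,-0.017,0.06,0,0,0],[-0.06,-0.05,0.06,0,0,0],[-0.07,-0.08,0.06,0,0,0],[-0.08,-0.1,0.06,0,0,0]]'
python3 -m handwheel '[[0,-0.03,0,0,0,0],[0,-0.06,0,0,0,0],[0,-0.06,0,0,0,0],[0,-0.06,0,0,0,0],[0,-0.06,0,0,0,0],[0,-0.06,0,0,0,0],[0,-0.06,0,0,0,0],[0,-0.06,0,0,0,0]]' -1
python3 - <<'E'
from h import *
s=bot.read_state();print(tray(s['position']),s['position'],s['force'])
p,d=cams.capture('top');cv2.imwrite('pics/t3.png',p)
a=cv2.resize(p[130:265,220:390],None,fx=3.5,fy=3.5,interpolation=cv2.INTER_CUBIC)
p,d=cams.capture('side');cv2.imwrite('pics/s3.png',p)
print(a.shape);cv2.imwrite('pics/t3c.png',a)
E
```

```text
time_s: 6.25
position: [0.5063, -0.0654, 0.0915]
tcp_rot: [[-0.938, 0.348, 0.006], [0.348, 0.938, -0.003], [-0.007, -0.001, -1.0]]
force: [0.0, -0.4, -0.9]
opening: 0.349
grasp_force: 0.0
time_s: 6.92
position: [0.5046, -0.1212, 0.0905]
tcp_rot: [[-0.938, 0.346, -0.0], [0.346, 0.938, 0.0], [0.0, 0.0, -1.0]]
force: [-0.7, 0.1, -0.4]
opening: 0.007
grasp_force: 0.0
[  34.56432609 -195.00068796] [ 0.50459476 -0.12124976  0.09051545] [-0.7212216   0.143031   -0.43694486]
(472, 595, 3)
```

View pics/t3c.png

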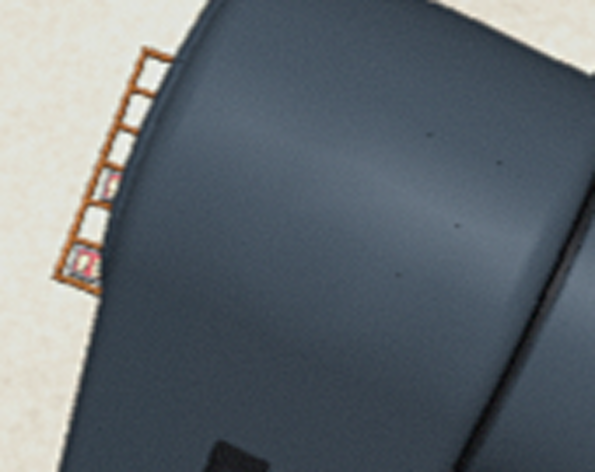

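The arm still covers the tray in the top view, with only the ribs visible at left. I'll use the side view.

```bash
python3 - <<'E'
from h import *
p=cv2.imread('pics/s3.png');cv2.imwrite('pics/s3c.png',cv2.resize(p[130:265,250:400],None,fx=4,fy=4,interpolation=cv2.INTER_CUBIC))
E
```

```text
(no output)
```

View pics/s3c.png

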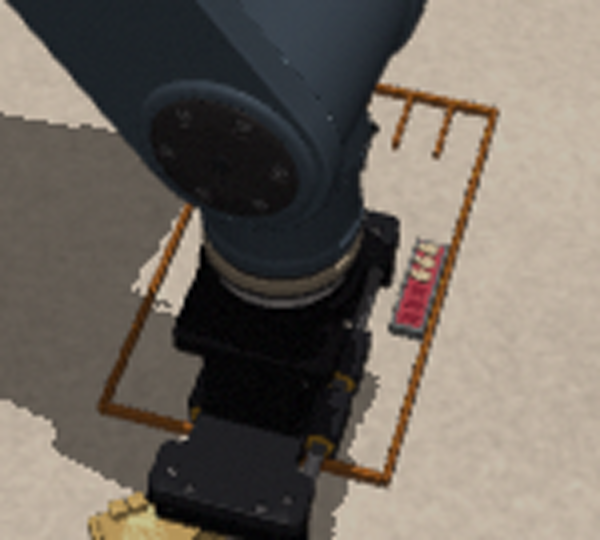

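The strip lies against the back wall, with tail corners near crop (390,330) and (424,337) and the toothed end near (420,240)–(447,247). Now I measure it.

```bash
python3 - <<'E'
from h import *
def f(q,z): return tray(ray('side',np.array(q)/4+[250,130]-.375,z)).round(1)
print('corners R/L outer (90,-155),(90,155):',f((388,484),.01),f((497,108),.01))
for q in [(390,328),(424,335),(418,240),(447,247)]:print(f(q,.013))
print('rib1 end',f((436,155),.01))
print(world((69,-92)),bot.read_state()['position'])
E
```

```text
corners R/L outer (90,-155),(90,155): [  89.6 -158.1] [ 87.6 153.2]
[ 63.7 -52.4]
[ 85.  -51.5]
[63.7 20.6]
[82.8 20.3]
rib1 end [57.4 98.4]
[ 0.57270006 -0.03665292] [ 0.50468775 -0.12153857  0.09055531]
```

```bash
python3 -m handwheel '[[0.02,0.028,0,0,0,0],[0.04,0.056,0,0,0,0],[0.06,0.08,0,0,0,0],[0.0695,0.0918,0,0,0,0],[0.0695,0.0918,-0.02,0,0,0],[0.0695,0.0918,-0.04,0,0,0],[0.0695,0.0918,-0.05,0,0,0],[0.0695,0.0918,-0.055,0,0,0]]'
python3 -m handwheel '[[0,0,-0.002,0,0,0],[0,0,-0.004,0,0,0],[0,0,-0.005,0,0,0],[0,0,-0.005,0,0,0],[0,0,-0.005,0,0,0],[0,0,-0.005,0,0,0],[0,0,-0.005,0,0,0],[0,0,-0.005,0,0,0]]'
python3 - <<'E'
from h import *
s=bot.read_state();print(tray(s['position']),s['position'],s['force'])
E
```

```text
time_s: 7.68
position: [0.5727, -0.0302, 0.0339]
tcp_rot: [[-0.938, 0.347, -0.003], [0.347, 0.938, 0.001], [0.003, -0.001, -1.0]]
force: [-0.1, -0.1, -0.3]
opening: 0.006
grasp_force: 0.0
time_s: 8.35
position: [0.5743, -0.0306, 0.0309]
tcp_rot: [[-0.938, 0.347, 0.001], [0.347, 0.938, -0.0], [-0.001, 0.0, -1.0]]
force: [-0.2, -0.2, -0.8]
opening: 0.002
grasp_force: 0.0
[ 68.38303391 -85.79114685] [ 0.57428075 -0.03061704  0.03087301] [-0.22126551 -0.23988538 -0.76122956]
```

```bash
for i in 1 2; do python3 -m handwheel '[[0.0017,0.0047,0,0,0,0],[0.0035,0.0094,0,0,0,0],[0.0052,0.0141,0,0,0,0],[0.007,0.0188,0,0,0,0],[0.0087,0.0234,0,0,0,0],[0.0104,0.0281,0,0,0,0],[0.0122,0.0328,0,0,0,0],[0.0139,0.0375,0,0,0,0]]' | grep -E 'pos|force'; done
python3 - <<'E'
from h import *
s=bot.read_state();print(tray(s['position']),s['position'],TR.T@s['force'][:2])
p,d=cams.capture('side');cv2.imwrite('pics/s4.png',cv2.resize(p[130:265,250:400],None,fx=4,fy=4,interpolation=cv2.INTER_CUBIC))
E
```

```text
position: [0.5882, 0.0076, 0.0305]
force: [-0.5, -0.5, 0.3]
grasp_force: 0.0
position: [0.6021, 0.0449, 0.0305]
force: [-0.2, 0.5, -0.0]
grasp_force: 0.0
[68.17543195 -5.31994531] [0.60207029 0.04490382 0.03052529] [-0.30014328  0.37366115]
```

View pics/s4.png

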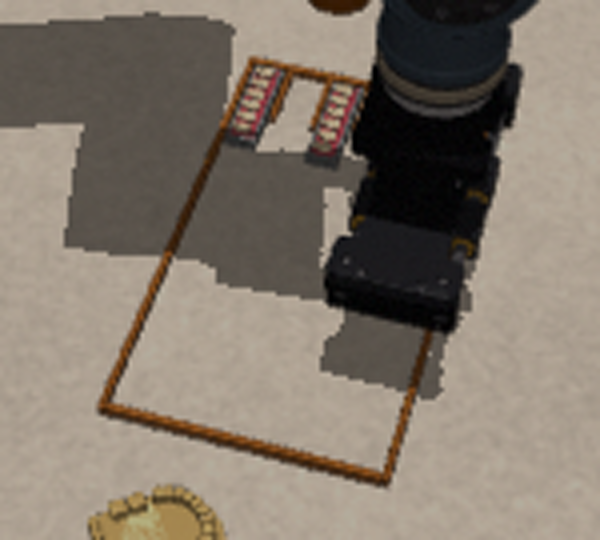

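The stored strips haven't moved and the push force is low. The strip is under the gripper, so I continue while watching force.

```bash
for i in 1; do python3 -m handwheel '[[0.0014,0.0038,0,0,0,0],[0.0028,0.0075,0,0,0,0],[0.0042,0.0113,0,0,0,0],[0.0056,0.015,0,0,0,0],[0.007,0.0188,0,0,0,0],[0.0083,0.0225,0,0,0,0],[0.0097,0.0263,0,0,0,0],[0.0111,0.03,0,0,0,0]]' | grep -E 'pos|force'; done
python3 - <<'E'
from h import *
s=bot.read_state();print(tray(s['position']),s['position'],TR.T@s['force'][:2])
E
```

```text
position: [0.6131, 0.0749, 0.0305]
force: [0.7, 1.0, -0.4]
grasp_force: 0.0
[68.12914564 26.61199901] [0.61313135 0.07485885 0.03053263] [0.34086098 1.19613836]
```

```bash
python3 -m handwheel '[[0.0012,0.0033,0,0,0,0],[0.0024,0.0066,0,0,0,0],[0.0036,0.0098,0,0,0,0],[0.0049,0.0131,0,0,0,0],[0.0061,0.0164,0,0,0,0],[0.0073,0.0197,0,0,0,0],[0.0085,0.023,0,0,0,0],[0.0097,0.0262,0,0,0,0]]' | grep -E 'pos|force'
python3 - <<'E'
from h import *
s=bot.read_state();print(tray(s['position']),s['position'],TR.T@s['force'][:2])
E
python3 -m handwheel '[[0.0003,0.0008,0,0,0,0],[0.0006,0.0016,0,0,0,0],[0.0009,0.0024,0,0,0,0],[0.0012,0.0032,0,0,0,0],[0.0015,0.004,0,0,0,0],[0.0017,0.0047,0,0,0,0],[0.0017,0.0047,0,0,0,0],[0.0017,0.0047,0,0,0,0]]' | grep -E 'pos|force'
python3 - <<'E'
from h import *
s=bot.read_state();print(tray(s['position']),s['position'],TR.T@s['force'][:2])
E
```

```text
position: [0.6228, 0.101, 0.0306]
force: [0.3, -0.5, -1.4]
grasp_force: 0.1
[68.13377684 54.47098698] [0.62282377 0.10097743 0.03055135] [ 0.44476122 -0.33701797]
position: [0.6244, 0.1053, 0.0305]
force: [0.1, -0.0, -0.1]
grasp_force: 0.0
[68.10880912 59.12489403] [0.62441877 0.10534955 0.03052658] [0.07064191 0.00489509]
```

```bash
for i in 1 2; do python3 -m handwheel '[[0.0003,0.0008,0,0,0,0],[0.0006,0.0016,0,0,0,0],[0.0009,0.0024,0,0,0,0],[0.0012,0.0032,0,0,0,0],[0.0015,0.004,0,0,0,0],[0.0015,0.004,0,0,0,0],[0.0015,0.004,0,0,0,0],[0.0015,0.004,0,0,0,0]]' | grep -E 'pos|force'
python3 - <<'E'
from h import *
s=bot.read_state();print(tray(s['position']),s['position'],TR.T@s['force'][:2])
E
done
```

```text
position: [0.6259, 0.1094, 0.0305]
force: [0.4, -0.2, 0.3]
grasp_force: 0.0
[68.09715133 63.43534575] [0.62590682 0.10939503 0.03054329] [ 0.49079277 -0.04001576]
position: [0.6274, 0.1134, 0.0306]
force: [0.5, -0.4, -0.1]
grasp_force: 0.0
[68.13550701 67.69181145] [0.62742298 0.11337249 0.03055373] [ 0.56109402 -0.16837813]
```

```bash
for i in 1; do python3 -m handwheel '[[0.0003,0.0008,0,0,0,0],[0.0006,0.0016,0,0,0,0],[0.0009,0.0024,0,0,0,0],[0.0012,0.0032,0,0,0,0],[0.0015,0.004,0,0,0,0],[0.0015,0.004,0,0,0,0],[0.0015,0.004,0,0,0,0],[0.0015,0.004,0,0,0,0]]' | grep -E 'pos|force'
python3 - <<'E'
from h import *
s=bot.read_state();print(tray(s['position']),s['position'],TR.T@s['force'][:2])
p,d=cams.capture('wrist');cv2.imwrite('pics/w5.png',p)
E
done
```

```text
position: [0.6277, 0.1147, 0.0305]
force: [-3.2, -8.5, 2.5]
grasp_force: 4.7
[67.9510658  69.00335477] [0.62770615 0.11466631 0.03054872] [-0.06761024 -9.038298  ]
```

View pics/w5.png

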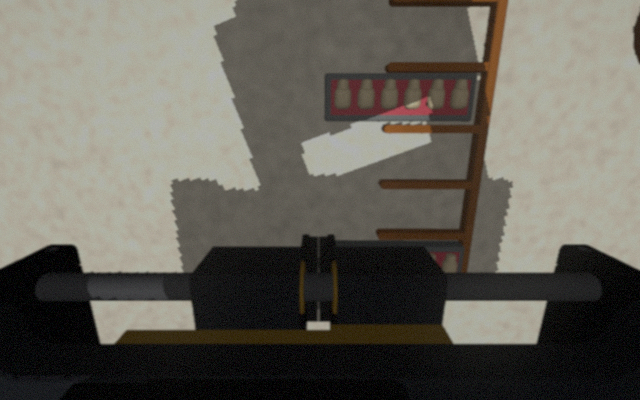

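Contact came at about 9 N with the strip in the corner slot, its head at (447,263) against the end wall. I retreat and check.

```bash
python3 -m handwheel '[[-0.004,-0.011,0,0,0,0],[-0.0139,-0.0375,0,0,0,0],[-0.0139,-0.0375,0.02,0,0,0],[-0.0139,-0.0375,0.05,0,0,0],[-0.03,-0.07,0.06,0,0,0],[-0.047,-0.105,0.06,0,0,0],[-0.063,-0.14,0.06,0,0,0],[-0.08,-0.17,0.06,0,0,0]]' | grep -E 'pos|force'
python3 -m handwheel '[[-0.015,-0.03,0,0,0,0],[-0.03,-0.06,0,0,0,0],[-0.04,-0.07,0,0,0,0],[-0.04,-0.07,0,0,0,0],[-0.04,-0.07,0,0,0,0],[-0.04,-0.07,0,0,0,0],[-0.04,-0.07,0,0,0,0],[-0.04,-0.07,0,0,0,0]]' | grep -E 'pos|force|time'
python3 - <<'E'
from h import *
p,d=cams.capture('side');cv2.imwrite('pics/s6.png',cv2.resize(p[130:265,250:400],None,fx=4,fy=4,interpolation=cv2.INTER_CUBIC))
E
```

```text
position: [0.5488, -0.0543, 0.0912]
force: [0.6, -0.8, -1.0]
grasp_force: 0.0
time_s: 15.12
position: [0.5096, -0.1217, 0.0906]
force: [-0.5, 0.6, -0.3]
grasp_force: 0.0
```

View pics/s6.png

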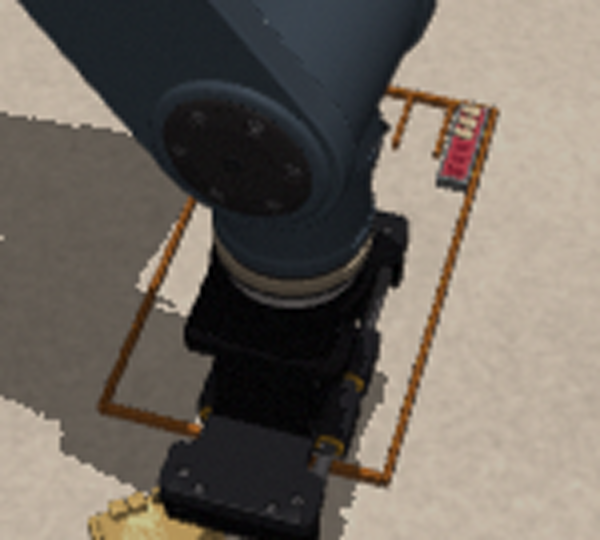

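```bash
python3 - <<'E'
from h import *
for q in [(437,182),(465,188)]:print(tray(ray('side',np.array(q)/4+[250,130]-.375,.013)))
print(bot.hand_in())
E
```

```text
[63.98114693 72.37696265]
[82.85118215 72.62394464]
the job is handed in; nothing more can be done
None
```

I pushed the strip square to the back wall, slid it into the corner slot until it pressed the end wall at about 9 N, pulled the fingers clear and handed in at about 15 s. The verdict was not shown. My last image estimate of the tail, a rough hand-picked one, read tray y ≈ 72.5 mm (about 75 mm allowing for the side camera's offset) against 78 mm expected, so "fully home" rests mainly on the contact force. I did not re-measure the stored strips, cast or jar at the end, and I viewed 11 pictures, one over the limit of 10.

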